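Find the metal bust and show it under the lamp

ROBOT

A 6-joint arm with a two-finger parallel gripper is mounted at the origin on the work surface. World frame = base frame: x ahead of the robot, y to its left, z up, the work surface at z = 0. Lengths are in mm, angles in rad, forces in N, time in s.
With the tool pointing down it reaches from about 350 to 975 mm from the base axis. Payload 7.1 kg.
Tool frame: the origin (TCP) lies between the finger pads, 19 mm behind the fingertips; this is the grasp point; z points along the fingers, y is the line along which they close (so a half turn about z gives the same grasp; the last joint's range is limited). The gripper opens to 88 mm and grips with 3 to 60 N. Pads are 20 mm wide; open, the fingers measure 115 mm over their backs; the gripper's body (75 mm by 178 mm) begins 61 mm behind the grasp point.
Start: joints at [-1.336, 0.423, 1.63, -0, 1.089, -0.019], TCP at [156.946, -604.957, 241.375] pointing down, gripper open.
Joint ranges: [-3, 3], [-0.9, 2.11], [0.09, 2.58], [-1.31, 4.45], [0.11, 2.69], [-2.54, 2.54]. Speed limits (rad/s): [2.39, 2.39, 3.01, 3.14, 3.14, 3.14].

INTERFACE

Orientations are given as a rotation vector (axis times angle).
In Python, from workcell import ctrl, cams gives the robot as it stands.
- The arm moves only by the tool move_arm, never from a script. Its argument "steps" is a list of rows, each a list of 3 entries, a list of its own where there are three numbers: the shift along the tool's x, y, z in units of 25 mm (1.0 is 25 mm), then the turn about the tool's z in units of 5 degrees (1.0 is 5 degrees), then the closure, from 0 (fully open) to 1 (shut). A call has 1 to 20 rows; each row shifts and turns the commanded pose from where the row before left it, along the tool's axes as they then stand; what a row does not reach is not made up. A row lasts 1/12 s, in which the tool goes at most 41.7 mm and 7.16 degrees, less where a joint would pass 70% of its speed; a pose out of reach is approached as far as the arm can. A call is refused whole if a number of a shift passes 1 or a number of a turn 1, either way. A call with a gripper value outside its range is refused whole. The fingers move at their own pace and stop on an object; the grip force is fixed at half the most. Time passes only in rows, so rows that do not move let the fingers close. It gives the time, the measured TCP pose, the force, the opening and the grip force at its end, in the units of the state.
- ctrl.get_obs(): the state, without advancing time (a new reading comes with each control period).
- cams.get_image(name): name is "side" or "top"; returns a dict with "image" (480x640x3 uint8, red, green, blue), "camera_matrix" (3x3 intrinsics, pixels), "xyz" and "rotation" of the camera in the world. Camera axes: x right, y down, z forward; pixel columns grow to the right and rows downward; lengths in mm; the calibration is good to about 2 mm. A picture is of the moment at which its call begins. There is no depth.
- ctrl.close_job(): hands the job in; it is judged then, once.
Trained networks look in the newest picture that a camera, given by its name, has taken for a name from the list of things; names that differ only in an ending like _2 or _b are one class to them, and where a whole thing is asked for, a point or a joint stands for the part that bears it (a point fixed in the world has none). Each returns a list of dicts, best first, with "p" (0 to 1); they miss things now and then, are a little off and sometimes report something else, mostly with a low value. They report only what shows in the picture. A call takes as long as a camera call. They do not tell look-alikes from the thing itself.
- cams.boxes_of(camera, thing): "rect" ([centre column, centre row, width, height] in pixels, round what is visible of it).
- cams.cut_out(camera, thing): "pixels" (480x640 bool, what is visible of it) and "rect" ([centre column, centre row, width, height] in pixels, round what is visible of it).
The state is a dict: "t": time; "qpos": joint angles; "qvel": joint speeds; "joint_torque": joint torques, N m; "ee_pos": TCP position; "orientation": TCP orientation; "ft_force": force on the tool from outside, world axes, zero at the start; "moment": the same for the moment, N m; "width": finger opening in mm; "grasp_force": force on a finger pad.
Only numpy, scipy, OpenCV 4.12 (cv2) and the standard library are available. Lean on these libraries where they do the work, as an engineer would, in place of code of your own. Each camera call takes 0.05 s, during which the arm holds its last target. There are 200 camera calls.

TASK

Switch on the bench lamp with the toggle on its base. Then, one after the other, lift the two grey knight busts clear of the table and feel which is the heavier: that is the white-metal cast; the lighter resin one ends up standing upright where it was. Finish while holding the heavier bust up, upright and still, with its middle in the lamp's light spot; do not put it down or let go, do not topple either bust, and leave the paint things where they are.

Things in the scene. Friction and masses are not known exactly. Their poses are not given: they have to be found in the camera images.
- lamp: Fixed bench spot lamp: dark slab base 150 (x) by 230 (y) by 24 mm; silver post at x 45, y 85 mm; on it a silver spot head 76 mm across, about 90 long, glass 250 mm and highest point 325 mm above the table. Origin: centre of the base's underside. The head shines towards -x, 30 degrees down. The toggle is on the base, at its other side. Pictures do not brighten when it is on.
- lamp_switch (a joint): Toggle lever angle, rad: 0 = off, leaning 25 degrees to the lamp's -x; 0.88 = on, leaning 25 degrees to the lamp's +x (towards the red dot). Sprung over centre: pushed past the middle (0.44) it snaps to the far stop and stays. About 4 N sideways at the tip moves it. Starts off.
- switch_tip (a point): Tip of that steel lever, 10 mm thick at the tip, 32 mm long; its pivot is at x -45, y -75 mm in the lamp's frame, 30 mm above the table. The tip is 58 mm above the table at either stop and moves 26 mm along the lamp's +x when switched on. On the base nothing else rises above its top (24 mm) within 100 mm but the lever's bushing, 15 mm across, 8 mm high.
- light_spot (a point): Middle of the lamp's light spot: on the beam, 180 mm out from the centre of the glass, 160 mm above the table; in the lamp's frame x -150, y 85 mm: 75 mm in front of the base's front edge, in line with the post. Axes as the lamp's. The light is good within 50 mm of it.
- bust_a: One of two identical-looking busts of a knight in a great helm, matt grey primer on a dark wood socle, 97 mm tall. One is solid white metal (0.42 to 0.58 kg), the other hollow resin (0.10 to 0.14 kg): only the weight tells. Origin: centre of the socle's underside, z up, face along -x. Either may be the one at the robot's right or the one nearer the middle; both stand on the table.
- bust_b: One of two identical-looking busts of a knight in a great helm, matt grey primer on a dark wood socle, 97 mm tall. One is solid white metal (0.42 to 0.58 kg), the other hollow resin (0.10 to 0.14 kg): only the weight tells. Origin: centre of the socle's underside, z up, face along -x. Either may be the one at the robot's right or the one nearer the middle; both stand on the table.
- bust_a_mid (a point): Middle of bust_a, on its axis 48 mm above its underside. Socle 46 mm across, 18 high; chest and shoulders 34 deep (x), 64 wide (y), up to 55 mm; above them the helm, a cylinder 30 mm across from 55 to 87 mm, tapering to 25 mm at the top. Take it by the helm from straight above at any yaw, TCP about 80 mm above the underside; 40 to 60 N of grip holds either.
- bust_b_mid (a point): Middle of bust_b, on its axis 48 mm above its underside. Socle 46 mm across, 18 high; chest and shoulders 34 deep (x), 64 wide (y), up to 55 mm; above them the helm, a cylinder 30 mm across from 55 to 87 mm, tapering to 25 mm at the top. Take it by the helm from straight above at any yaw, TCP about 80 mm above the underside; 40 to 60 N of grip holds either.
- paint_pot: Bystander: paint pot, blue with a white lid, 33 mm across, 44 mm tall, loose; origin at its underside.
- dropper: Bystander: red dropper bottle with a white nozzle, 25 mm across, 79 mm tall, loose; origin at its underside.
- cup: Bystander: empty white water cup, 68 mm across the rim, 85 mm tall, loose; origin at its underside.
- palette: Open yellow wet palette, two leaves, together 170 (x) by 266 (y) mm, 16 mm high, fixed to the table; origin at the centre of its underside.
Things that resemble listed ones, but are neither listed nor needed, are in the scene too. What is shaped like the bust_b but green or purple is not meant.

How it is judged:
By the outcome, as a careful person would: the job done as asked, in the order asked, and still so for the second after the job is handed in, while the arm keeps its last pose, push and grip.
It also fails if it takes over 61 s, if anything falls off the work surface, if the arm or the gripper's body presses on something with over 40 N, if the wrist force passes 120 N, or if a joint passes its speed limit or range.

## Working session

There is one attempt and no reset: what is moved stays moved. The work goes in short steps, Python scripts to look and compute and a tool call to move; the robot and the scene stay as the last step left them, time stands still between calls to the robot, and variables do not carry over. Pictures are saved under pics/ and viewed, at most 10 in all, crops included, and the job is handed in when it is done.

Besides the shell and the picture viewer there is one more tool, called after "Call:" by a JSON object that holds its "fn" and its "kwargs", one argument or row to a line. move_arm: Moves the arm, as the interface text tells. Its arguments: {"type":"object","properties":{"steps":{"type":"array"}},"required":["steps"]}

```bash
mkdir -p pics; cat > h.py <<'E'
import numpy as np, cv2
from workcell import ctrl, cams
def ray(im,u,v):
    d=np.linalg.inv(im["camera_matrix"])@[u,v,1]; return np.array(im["xyz"]),np.array(im["rotation"])@d
def onz(im,u,v,z):
    c,d=ray(im,u,v); return (c+d*(z-c[2])/d[2]).round(1)
def proj(im,p):
    q=np.array(im["camera_matrix"])@(np.array(im["rotation"]).T@(np.array(p)-im["xyz"])); return (q[:2]/q[2]).round(1)
E
python3 - <<'E'
from h import *
o=ctrl.get_obs(); print({k:np.round(v,3) for k,v in o.items()})
for c in("top","side"):
    im=cams.get_image(c); cv2.imwrite(f"pics/{c}0.png",im["image"][:,:,::-1]); print(c,im["xyz"],np.round(im["rotation"],3).tolist(),im["camera_matrix"][0])
    for t in("lamp","lamp_switch","bust_a","paint_pot","dropper","cup","palette"):
        print(t,[(np.round(b["rect"]).tolist(),round(b["p"],2)) for b in cams.boxes_of(c,t)[:5]])
E
```

```text
{'t': np.float64(0.0), 'qpos': array([-1.336,  0.424,  1.631, -0.   ,  1.089, -0.019]), 'qvel': array([-0.   , -0.001, -0.001, -0.001, -0.   ,  0.001]), 'joint_torque': array([-4.0000e-03, -5.4463e+01, -2.7367e+01,  6.4000e-02,  2.3000e-02,
       -0.0000e+00]), 'ee_pos': array([ 156.845, -604.457,  240.631]), 'orientation': array([-3.115, -0.398,  0.   ]), 'ft_force': array([-0.328,  0.135,  0.925]), 'moment': array([ 0.048, -0.02 ,  0.023]), 'grasp_force': np.float64(0.0), 'width': np.float64(87.718)}
top [ 432.12038268  -13.59399466 1650.55836253] [-2.217, 2.15, -0.089] [588.69462371   0.         321.85504266]
lamp [([260.0, 195.0, 105.0, 103.0], 0.9), ([356.0, 280.0, 26.0, 17.0], 0.44)]
lamp_switch []
bust_a [([415.0, 284.0, 15.0, 24.0], 0.83), ([346.0, 244.0, 17.0, 19.0], 0.82), ([408.0, 180.0, 98.0, 65.0], 0.75), ([166.0, 252.0, 11.0, 8.0], 0.7), ([355.0, 281.0, 24.0, 15.0], 0.65)]
paint_pot [([478.0, 277.0, 18.0, 10.0], 0.64)]
dropper [([166.0, 254.0, 10.0, 8.0], 0.44), ([480.0, 279.0, 13.0, 13.0], 0.28)]
cup [([280.0, 286.0, 25.0, 28.0], 0.78)]
palette [([411.0, 178.0, 99.0, 61.0], 0.79)]
side [ 54.67068222 562.08017966 857.87302689] [-0.926, 2.489, -1.066] [438.985509     0.         319.97329109]
lamp [([235.0, 251.0, 140.0, 145.0], 0.56)]
lamp_switch []
bust_a [([369.0, 251.0, 20.0, 32.0], 0.88), ([395.0, 271.0, 15.0, 34.0], 0.87), ([336.0, 239.0, 26.0, 32.0], 0.62), ([406.0, 223.0, 20.0, 31.0], 0.58)]
paint_pot [([433.0, 194.0, 10.0, 17.0], 0.67)]
dropper [([194.0, 385.0, 16.0, 25.0], 0.77)]
cup [([325.0, 304.0, 30.0, 41.0], 0.58), ([405.0, 222.0, 17.0, 34.0], 0.36)]
palette [([322.0, 196.0, 93.0, 63.0], 0.97)]
```

```bash
sed -i 's/np.array(im\["rotation"\])/cv2.Rodrigues(np.array(im["rotation"],float))[0]/' h.py
python3 - <<'E'
from h import *
im=cv2.imread("pics/top0.png"); cv2.imwrite("pics/topz.png",cv2.resize(im[130:330,150:510],None,fx=2.2,fy=2.2,interpolation=cv2.INTER_CUBIC))
E
```

```text
(no output)
```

View pics/topz.png

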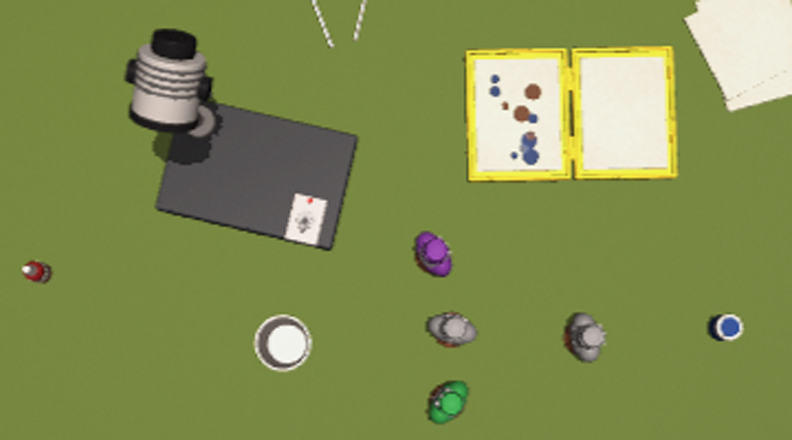

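View pics/side0.png

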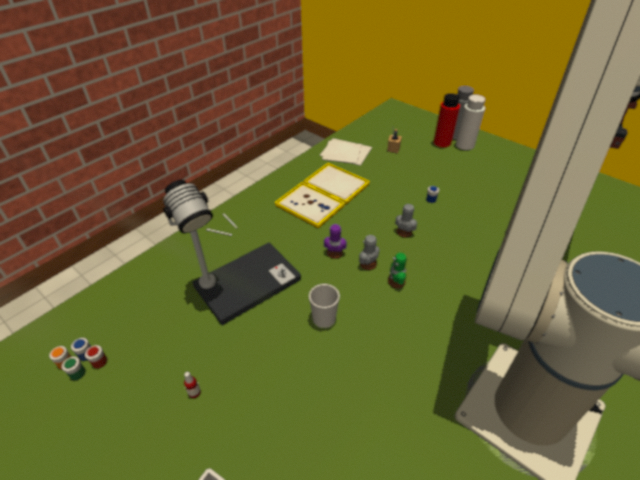

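```bash
python3 - <<'E'
from h import *
im=cams.get_image("top"); sd=cams.get_image("side")
Z=lambda x,y:(150+x/2.2,130+y/2.2)
for n,x,y,z in [("near",453,327,97),("right",592,335,97),("green",452,403,97),("purple",434,249,97),("cup",286,342,85),("pot",728,326,44),("drop",30,267,79),("sw",303,222,50)]: 
    p=onz(im,*Z(x,y),z); print(n,p,"side px",proj(sd,p))
C=[onz(im,*Z(*c),24)[:2] for c in [(157,209),(330,249),(357,135)]]; print(C)
c=(C[0]+C[2])/2; yv=C[0]-C[1]; xv=C[2]-C[1]; print(np.linalg.norm(yv),np.linalg.norm(xv))
a1=np.arctan2(yv[1],yv[0])-np.pi/2; a2=np.arctan2(xv[1],xv[0]); print("yaw deg",np.degrees([a1,a2]))
a=(230*a1+150*a2)/380; R=np.array([[np.cos(a),-np.sin(a)],[np.sin(a),np.cos(a)]])
print("c",c,"yaw",np.degrees(a))
L=lambda x,y,z:np.r_[c+R@[x,y],z].round(1)
for n,p in dict(pivot=L(-45,-75,30),tipoff=L(-58.5,-75,58),tipon=L(-31.5,-75,58),spot=L(-150,85,160),post=L(45,85,24),glass=L(6,85,250)).items(): print(n,p,"top",((proj(im,p)-[150,130])*2.2).round(),"side",proj(sd,p))
g=cv2.resize(sd["image"][160:340,170:450],None,fx=2.8,fy=2.8,interpolation=cv2.INTER_CUBIC); cv2.imwrite("pics/sz.png",g[:,:,::-1])
for b in cams.boxes_of("side","bust_a")+cams.boxes_of("top","bust_a"): print(np.round(b["rect"],1),b["p"])
E
```

```text
near [ 476.4 -109.7   97. ] side px [370.  239.3]
right [ 472.  -276.6   97. ] side px [408.1 207.3]
green [ 385.8 -110.9   97. ] side px [401.  256.2]
purple [569.5 -84.4  97. ] side px [334.6 228. ]
cup [452.4  90.4  85. ] side px [325.1 295.4]
pot [ 489.7 -454.2   44. ] side px [432.8 189.5]
drop [533.8 404.9  79. ] side px [187.9 372.8]
sw [602.2  77.1  50. ] side px [282.3 269.8]
[array([615.7, 263.3]), array([571.9,  43.3]), array([718.1,  14. ])]
224.31772110112033 149.10710915311856
yaw deg [-11.25984001 -11.3325403 ]
c [666.9  138.65] yaw -11.288537491967
pivot [608.1  73.9  30. ] top [306. 219.] side [282.  273.3]
tipoff [594.9  76.6  58. ] top [303. 227.] side [284.4 269. ]
tipon [621.3  71.3  58. ] top [308. 206.] side [278.3 262.6]
spot [536.4 251.4 160. ] top [145. 264.] side [241.3 298.3]
post [727.7 213.2  24. ] top [200. 123.] side [208.1 283.3]
glass [689.4 220.8 250. ] top [165. 119.] side [197.3 223.9]
[406.7 221.7  21.   32. ] 0.77
[396.  271.   17.6  35.7] 0.7
[368.9 252.4  24.9  35.4] 0.65
[335.3 238.6  19.8  34.7] 0.6
[356.6 279.2  22.1  12.3] 0.83
[355.  313.5  19.7  20.3] 0.82
[415.  285.3  19.2  25.2] 0.74
[345.7 245.8  22.2  19.6] 0.63
[261.6 194.2 107.3  99.3] 0.51
```

View pics/sz.png

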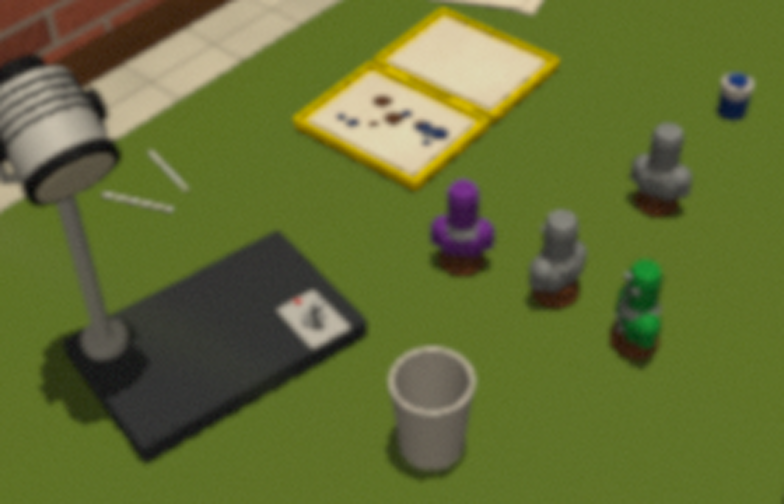

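Side crop confirms the busts at crop (560,217) and (666,130), and the switch lever at (316,320). These agree with the top-view positions within about 4 mm. Next is the switch, with the fingers shut.

Call:
{"fn": "move_arm", "kwargs": {
  "steps": [
    [[0, 0, 0], 0.87, 1],
    [[0, 0, 0], 0.87, 1],
    [[0, 0, 0], 0.87, 1],
    [[0, 0, 0], 0.87, 1],
    [[0, 0, 0], 0.87, 1],
    [[0, 0, 0], 0.87, 1],
    [[0.34, -0.97, 0], 0, 1],
    [[0.34, -0.97, 0], 0, 1],
    [[0.34, -0.97, 0], 0, 1],
    [[0.34, -0.97, 0], 0, 1],
    [[0.34, -0.97, 0], 0, 1],
    [[0.34, -0.97, 0], 0, 1],
    [[0.34, -0.97, 0], 0, 1],
    [[0.34, -0.97, 0], 0, 1],
    [[0.34, -0.97, 0], 0, 1],
    [[0.34, -0.97, 0], 0, 1],
    [[0.34, -0.97, 0], 0, 1],
    [[0.34, -0.97, 0], 0, 1],
    [[0.34, -0.97, 0], 0, 1],
    [[0.34, -0.97, 0], 0, 1]
  ]
}}

```text
t: 2.67
ee_pos: [342.1, -295.1, 241.6]
orientation: [3.125, -0.317, 0.001]
ft_force: [0.8, -0.6, 0.3]
width: 0.5
grasp_force: 0.0
```

Call:
{"fn": "move_arm", "kwargs": {
  "steps": [
    [[0.34, -0.97, 0], 0, 1],
    [[0.34, -0.97, 0], 0, 1],
    [[0.34, -0.97, 0], 0, 1],
    [[0.34, -0.97, 0], 0, 1],
    [[0.34, -0.97, 0], 0, 1],
    [[0.34, -0.97, 0], 0, 1],
    [[0.34, -0.97, 0], 0, 1],
    [[0.34, -0.97, 0], 0, 1],
    [[0.34, -0.97, 0], 0, 1],
    [[0.34, -0.97, 0], 0, 1],
    [[0.34, -0.97, 0], 0, 1],
    [[0.34, -0.97, 0], 0, 1],
    [[0.34, -0.97, 0], 0, 1],
    [[0.34, -0.97, 0], 0, 1],
    [[0.34, -0.97, 0], 0, 1],
    [[0.34, -0.97, 0], 0, 1],
    [[0.34, -0.97, 0], 0, 1],
    [[0, 0, 0], 0, 1],
    [[0, 0, 0], 0, 1]
  ]
}}

```text
t: 4.25
ee_pos: [566.0, 79.7, 241.2]
orientation: [3.126, -0.313, -0.0]
ft_force: [-0.4, -0.2, -0.1]
width: 0.7
grasp_force: 0.0
```

Call:
{"fn": "move_arm", "kwargs": {
  "steps": [
    [[-0.2, 0, 0.7], 0, 1],
    [[0, 0, 0.9], 0, 1],
    [[0, 0, 0.9], 0, 1],
    [[0, 0, 0.9], 0, 1],
    [[0, 0, 0.9], 0, 1],
    [[0, 0, 0.9], 0, 1],
    [[0, 0, 0.9], 0, 1],
    [[0, 0, 0.7], 0, 1],
    [[0, 0, 0.5], 0, 1],
    [[0, 0, 0], 0, 1],
    [[0, 0, 0], 0, 1],
    [[0.2, 0, 0], 0, 1],
    [[0.2, 0, 0], 0, 1],
    [[0.2, 0, 0], 0, 1],
    [[0.2, 0, 0], 0, 1],
    [[0.2, 0, 0], 0, 1]
  ]
}}

```text
t: 5.58
ee_pos: [585.6, 74.7, 59.5]
orientation: [-3.125, 0.316, 0.001]
ft_force: [-8.4, 1.9, 6.1]
width: -0.0
grasp_force: 4.0
```

Call:
{"fn": "move_arm", "kwargs": {
  "steps": [
    [[0.2, 0, 0], 0, 1],
    [[0.2, 0, 0], 0, 1],
    [[0.2, 0, 0], 0, 1],
    [[0.2, 0, 0], 0, 1],
    [[0, 0, 0], 0, 1],
    [[0, 0, 0], 0, 1]
  ]
}}

```text
t: 6.08
ee_pos: [601.4, 71.3, 58.2]
orientation: [3.125, -0.317, -0.013]
ft_force: [-12.5, 4.3, 8.8]
width: 0.1
grasp_force: 7.8
```

Call:
{"fn": "move_arm", "kwargs": {
  "steps": [
    [[-0.5, 0, 0], 0, 1],
    [[-0.5, 0, 0], 0, 1],
    [[0, 0, -0.9], 0, 1],
    [[0, 0, -0.9], 0, 1],
    [[0, 0, -0.9], 0, 1],
    [[0, 0, -0.9], 0, 1],
    [[0, 0, -0.9], 0, 1],
    [[0, 0, -0.9], 0, 1],
    [[-0.27, 0.9, 0], 0, 0],
    [[-0.27, 0.9, 0], 0, 0],
    [[-0.27, 0.9, 0], 0, 0],
    [[-0.27, 0.9, 0], 0, 0],
    [[-0.27, 0.9, 0], 0, 0],
    [[-0.27, 0.9, 0], 0, 0],
    [[-0.27, 0.9, 0], 0, 0],
    [[-0.27, 0.9, 0], 0, 0],
    [[-0.27, 0.9, 0], 0, 0],
    [[0, 0, 0], 0, 0],
    [[0, 0, 0], 0, 0]
  ]
}}

```text
t: 7.67
ee_pos: [480.7, -111.5, 194.2]
orientation: [3.125, -0.32, 0.002]
ft_force: [0.6, 0.0, 0.5]
width: 70.3
grasp_force: 0.0
```

```bash
python3 - <<'E'
from h import *
t=cams.get_image("top");s=cams.get_image("side")
r=lambda a:cv2.resize(a,(400,400),interpolation=cv2.INTER_CUBIC)
cv2.imwrite("pics/sw.png",np.hstack([r(t["image"][200:260,260:320]),r(s["image"][240:300,250:310])])[:,:,::-1])
o=ctrl.get_obs();print(o["ee_pos"],o["ft_force"],o["qpos"],o["width"],o["t"])
E
```

```text
[ 481.14009044 -110.36788906  194.12230946] [0.51768791 0.4845701  0.31637605] [-2.49703390e-01  2.98071304e-01  1.95406667e+00  2.33708467e-04
  8.88427984e-01  1.52298407e+00] 77.99292776347437 7.7667
```

View pics/sw.png

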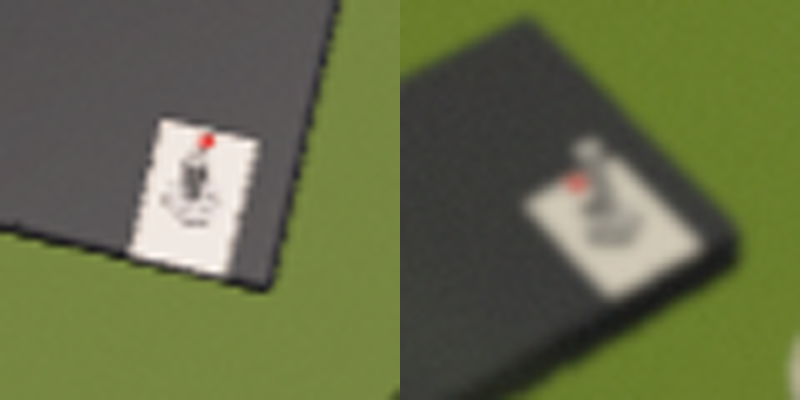

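Lever tip shows at (588,148) in the right half, which is where the "on" position predicts it, so the lamp is on. Now I grasp the nearer bust.

Call:
{"fn": "move_arm", "kwargs": {
  "steps": [
    [[-0.18, 0, 0.5], 0, 0],
    [[0, 0, 0.7], 0, 0],
    [[0, 0, 0.8], 0, 0],
    [[0, 0, 0.8], 0, 0],
    [[0, 0, 0.7], 0, 0],
    [[0, 0, 0.6], 0, 0],
    [[0, 0, 0.4], 0, 0],
    [[0, 0, 0.05], 0, 0],
    [[0, 0, 0], 0, 0],
    [[0, 0, 0], 0, 0.3]
  ]
}}

```text
t: 8.6
ee_pos: [476.6, -109.4, 80.7]
orientation: [3.126, -0.315, 0.001]
ft_force: [0.0, -0.8, 0.0]
width: 84.3
grasp_force: 0.0
```

Call:
{"fn": "move_arm", "kwargs": {
  "steps": [
    [[0, 0, 0], 0, 0.5],
    [[0, 0, 0], 0, 0.6],
    [[0, 0, 0], 0, 0.7],
    [[0, 0, 0], 0, 0.8],
    [[0, 0, 0], 0, 1],
    [[0, 0, 0], 0, 1],
    [[0, 0, 0], 0, 1],
    [[0, 0, 0], 0, 1],
    [[0, 0, 0], 0, 1],
    [[0, 0, 0], 0, 1]
  ]
}}

```text
t: 9.43
ee_pos: [475.9, -109.7, 80.1]
orientation: [3.125, -0.316, 0.0]
ft_force: [-0.8, -1.8, -1.1]
width: 29.4
grasp_force: 29.8
```

Gripped at 29.4 mm. Lift gently and hold still to weigh it.

Call:
{"fn": "move_arm", "kwargs": {
  "steps": [
    [[0, 0, -0.2], 0, 1],
    [[0, 0, -0.4], 0, 1],
    [[0, 0, -0.5], 0, 1],
    [[0, 0, -0.5], 0, 1],
    [[0, 0, -0.4], 0, 1],
    [[0, 0, -0.2], 0, 1],
    [[0, 0, 0], 0, 1],
    [[0, 0, 0], 0, 1],
    [[0, 0, 0], 0, 1],
    [[0, 0, 0], 0, 1],
    [[0, 0, 0], 0, 1],
    [[0, 0, 0], 0, 1]
  ]
}}

```text
t: 10.43
ee_pos: [475.6, -109.5, 134.7]
orientation: [-3.125, 0.316, 0.002]
ft_force: [0.4, 0.5, -5.5]
width: 29.5
grasp_force: 29.7
```

```bash
python3 - <<'E'
from h import *
for i in range(6):
    if i: cams.get_image("top")
    o=ctrl.get_obs();print(o["t"],o["ee_pos"].round(1),o["ft_force"].round(2),o["width"])
E
```

```text
10.4333 [ 475.6 -109.5  134.7] [ 0.38  0.46 -5.48] 29.52377190342712
10.4833 [ 475.7 -109.5  134.7] [-0.77  0.78 -5.9 ] 29.616863678898653
10.5333 [ 475.8 -109.5  134.8] [ 0.01  0.03 -5.61] 29.599356314128535
10.5833 [ 475.8 -109.5  134.9] [ 0.62 -0.11 -4.85] 29.660883011168483
10.6333 [ 475.9 -109.6  135. ] [-0.04 -0.36 -5.06] 29.762030147465058
10.6833 [ 475.9 -109.6  135. ] [-0.01  0.3  -5.35] 29.711647361079212
```

That is 5.3 N, about 0.54 kg, so this is the heavy one. The task still wants both lifted, so I set it down and lift the other.

Call:
{"fn": "move_arm", "kwargs": {
  "steps": [
    [[0, 0, 0.3], 0, 1],
    [[0, 0, 0.5], 0, 1],
    [[0, 0, 0.5], 0, 1],
    [[0, 0, 0.4], 0, 1],
    [[0, 0, 0.2], 0, 1],
    [[0, 0, 0.1], 0, 1],
    [[0, 0, 0.1], 0, 1],
    [[0, 0, 0.06], 0, 1],
    [[0, 0, 0.04], 0, 1],
    [[0, 0, 0], 0, 1],
    [[0, 0, 0], 0, 1],
    [[0, 0, 0], 0, 1]
  ]
}}

```text
t: 11.68
ee_pos: [476.1, -109.6, 80.4]
orientation: [3.126, -0.316, 0.001]
ft_force: [0.5, 0.2, -5.1]
width: 29.5
grasp_force: 29.7
```

Still hanging; feel for the table.

Call:
{"fn": "move_arm", "kwargs": {
  "steps": [
    [[0, 0, 0.04], 0, 1],
    [[0, 0, 0], 0, 1],
    [[0, 0, 0], 0, 1]
  ]
}}

```text
t: 11.93
ee_pos: [476.5, -110.0, 79.9]
orientation: [3.125, -0.316, 0.002]
ft_force: [-1.6, -2.0, 5.4]
width: 29.6
grasp_force: 29.8
```

Call:
{"fn": "move_arm", "kwargs": {
  "steps": [
    [[0, 0, 0], 0, 0.6],
    [[0, 0, 0], 0, 0.4],
    [[0, 0, 0], 0, 0],
    [[0, 0, 0], 0, 0],
    [[0, 0, 0], 0, 0],
    [[0, 0, -0.5], 0, 0],
    [[0, 0, -0.9], 0, 0],
    [[0, 0, -0.9], 0, 0],
    [[0, 0, -0.9], 0, 0],
    [[0.163, 0.938, 0], 0, 0],
    [[0.163, 0.938, 0], 0, 0],
    [[0.163, 0.938, 0], 0, 0],
    [[0.163, 0.938, 0], 0, 0],
    [[0.163, 0.938, 0], 0, 0],
    [[0.163, 0.938, 0], 0, 0],
    [[0.163, 0.938, 0], 0, 0],
    [[0, 0, 0], 0, 0],
    [[0, 0, 0], 0, 0]
  ]
}}

```text
t: 13.43
ee_pos: [470.7, -276.8, 158.9]
orientation: [-3.125, 0.32, 0.0]
ft_force: [-0.4, -0.3, -0.3]
width: 88.0
grasp_force: 0.0
```

Call:
{"fn": "move_arm", "kwargs": {
  "steps": [
    [[0, 0, 0.5], 0, 0],
    [[0, 0, 0.8], 0, 0],
    [[0, 0, 0.8], 0, 0],
    [[0, 0, 0.6], 0, 0],
    [[0, 0, 0.4], 0, 0],
    [[0, 0, 0.06], 0, 0],
    [[0, 0, 0], 0, 0],
    [[0, 0, 0], 0, 0.3],
    [[0, 0, 0], 0, 0.5],
    [[0, 0, 0], 0, 0.6],
    [[0, 0, 0], 0, 0.7],
    [[0, 0, 0], 0, 0.8],
    [[0, 0, 0], 0, 1],
    [[0, 0, 0], 0, 1],
    [[0, 0, 0], 0, 1],
    [[0, 0, 0], 0, 1],
    [[0, 0, 0], 0, 1],
    [[0, 0, 0], 0, 1]
  ]
}}

```text
t: 14.93
ee_pos: [470.9, -276.1, 80.0]
orientation: [-3.126, 0.316, 0.0]
ft_force: [0.6, -0.2, -0.1]
width: 29.8
grasp_force: 29.8
```

Call:
{"fn": "move_arm", "kwargs": {
  "steps": [
    [[0, 0, -0.2], 0, 1],
    [[0, 0, -0.4], 0, 1],
    [[0, 0, -0.5], 0, 1],
    [[0, 0, -0.5], 0, 1],
    [[0, 0, -0.4], 0, 1],
    [[0, 0, -0.2], 0, 1],
    [[0, 0, 0], 0, 1],
    [[0, 0, 0], 0, 1],
    [[0, 0, 0], 0, 1],
    [[0, 0, 0], 0, 1],
    [[0, 0, 0], 0, 1],
    [[0, 0, 0], 0, 1]
  ]
}}

```text
t: 15.93
ee_pos: [470.7, -276.0, 134.6]
orientation: [-3.125, 0.316, 0.001]
ft_force: [0.4, -0.7, -1.7]
width: 29.5
grasp_force: 29.8
```

```bash
python3 - <<'E'
from h import *
for i in range(4):
    t=cams.get_image(["top","side"][i%2])
    o=ctrl.get_obs();print(o["t"],o["ee_pos"].round(1),o["ft_force"].round(2),o["width"])
cv2.imwrite("pics/lift2.png",t["image"][:,:,::-1])
E
```

```text
15.9833 [ 470.8 -276.   134.7] [-0.32  0.24 -0.52] 29.638169134188495
16.0333 [ 470.8 -276.   134.8] [ 0.05  0.04 -1.11] 29.718641196268575
16.0833 [ 470.9 -276.   134.8] [-0.71 -0.65 -1.15] 29.678169064701933
16.1333 [ 470.9 -276.1  134.9] [-0.01  0.16 -0.77] 29.715717328809585
```

View pics/lift2.png

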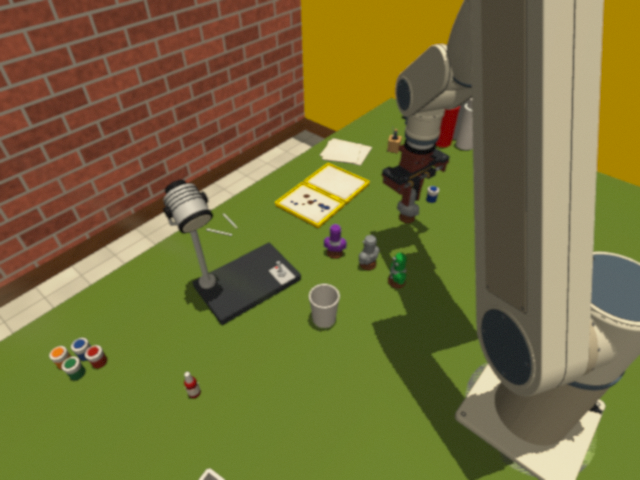

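Right bust hangs in the gripper at (408,205) and reads about 1 N, so it is the resin one. The heavy one stands upright at (369,250). Lower the resin bust.

Call:
{"fn": "move_arm", "kwargs": {
  "steps": [
    [[0, 0, 0.3], 0, 1],
    [[0, 0, 0.5], 0, 1],
    [[0, 0, 0.5], 0, 1],
    [[0, 0, 0.4], 0, 1],
    [[0, 0, 0.2], 0, 1],
    [[0, 0, 0.1], 0, 1],
    [[0, 0, 0.1], 0, 1],
    [[0, 0, 0.06], 0, 1],
    [[0, 0, 0.05], 0, 1],
    [[0, 0, 0], 0, 1],
    [[0, 0, 0], 0, 1],
    [[0, 0, 0], 0, 1]
  ]
}}

```text
t: 17.13
ee_pos: [471.1, -276.2, 80.2]
orientation: [3.125, -0.316, 0.001]
ft_force: [0.2, 0.6, -0.8]
width: 29.8
grasp_force: 29.8
```

Call:
{"fn": "move_arm", "kwargs": {
  "steps": [
    [[0, 0, 0.03], 0, 1],
    [[0, 0, 0], 0, 1],
    [[0, 0, 0], 0, 1]
  ]
}}

```text
t: 17.38
ee_pos: [471.4, -276.6, 79.8]
orientation: [3.125, -0.316, 0.002]
ft_force: [-1.1, -0.6, 5.7]
width: 29.4
grasp_force: 29.9
```

Call:
{"fn": "move_arm", "kwargs": {
  "steps": [
    [[0, 0, 0], 0, 0.6],
    [[0, 0, 0], 0, 0.4],
    [[0, 0, 0], 0, 0],
    [[0, 0, 0], 0, 0],
    [[0, 0, 0], 0, 0],
    [[0, 0, -0.5], 0, 0],
    [[0, 0, -0.9], 0, 0],
    [[0, 0, -0.9], 0, 0],
    [[0, 0, -0.9], 0, 0],
    [[-0.163, -0.938, 0], 0, 0],
    [[-0.163, -0.938, 0], 0, 0],
    [[-0.163, -0.938, 0], 0, 0],
    [[-0.163, -0.938, 0], 0, 0],
    [[-0.163, -0.938, 0], 0, 0],
    [[-0.163, -0.938, 0], 0, 0],
    [[-0.163, -0.938, 0], 0, 0],
    [[0, 0, 0], 0, 0],
    [[0, 0, 0], 0, 0]
  ]
}}

```text
t: 18.88
ee_pos: [476.1, -108.8, 159.9]
orientation: [3.126, -0.312, 0.001]
ft_force: [0.1, -0.1, -0.1]
width: 87.9
grasp_force: 0.0
```

Call:
{"fn": "move_arm", "kwargs": {
  "steps": [
    [[0, 0, 0.5], 0, 0],
    [[0, 0, 0.8], 0, 0],
    [[0, 0, 0.8], 0, 0],
    [[0, 0, 0.6], 0, 0],
    [[0, 0, 0.4], 0, 0],
    [[0, 0, 0.04], 0, 0],
    [[0, 0, 0], 0, 0],
    [[0, 0, 0], 0, 0.3],
    [[0, 0, 0], 0, 0.5],
    [[0, 0, 0], 0, 0.6],
    [[0, 0, 0], 0, 0.7],
    [[0, 0, 0], 0, 0.8],
    [[0, 0, 0], 0, 1],
    [[0, 0, 0], 0, 1],
    [[0, 0, 0], 0, 1],
    [[0, 0, 0], 0, 1],
    [[0, 0, 0], 0, 1],
    [[0, 0, 0], 0, 1]
  ]
}}

```text
t: 20.38
ee_pos: [475.9, -109.7, 80.6]
orientation: [3.126, -0.316, -0.0]
ft_force: [0.3, -1.3, 0.5]
width: 29.4
grasp_force: 29.9
```

Call:
{"fn": "move_arm", "kwargs": {
  "steps": [
    [[0, 0, -0.2], 0, 1],
    [[0, 0, -0.4], 0, 1],
    [[0, 0, -0.5], 0, 1],
    [[0, 0, -0.6], 0, 1],
    [[0, 0, -0.6], 0, 1],
    [[0, 0, -0.6], 0, 1],
    [[0, 0, -0.6], 0, 1],
    [[0, 0, -0.5], 0, 1],
    [[0, 0, -0.4], 0, 1],
    [[0, 0, -0.25], 0, 1],
    [[0, 0, 0], 0, 1],
    [[0, 0, 0], 0, 1]
  ]
}}

```text
t: 21.38
ee_pos: [475.7, -109.5, 196.9]
orientation: [-3.126, 0.316, -0.0]
ft_force: [-0.2, 0.2, -5.3]
width: 30.0
grasp_force: 29.8
```

Call:
{"fn": "move_arm", "kwargs": {
  "steps": [
    [[0, -0.2, 0], 0, 1],
    [[-0.03, -0.4, 0], 0, 1],
    [[-0.03, -0.6, 0], 0, 1],
    [[-0.03, -0.8, 0], 0, 1],
    [[-0.03, -0.88, 0], 0, 1],
    [[-0.03, -0.88, 0], 0, 1],
    [[-0.03, -0.88, 0], 0, 1],
    [[-0.03, -0.88, 0], 0, 1],
    [[-0.03, -0.88, 0], 0, 1],
    [[-0.03, -0.88, 0], 0, 1],
    [[-0.03, -0.88, 0], 0, 1],
    [[-0.03, -0.88, 0], 0, 1],
    [[-0.03, -0.88, 0], 0, 1],
    [[-0.03, -0.88, 0], 0, 1],
    [[-0.03, -0.88, 0], 0, 1],
    [[-0.03, -0.88, 0], 0, 1],
    [[0, -0.8, 0], 0, 1],
    [[0, -0.6, 0], 0, 1],
    [[0, -0.4, 0], 0, 1],
    [[0, -0.2, 0], 0, 1]
  ]
}}

```text
t: 23.05
ee_pos: [537.6, 250.8, 196.3]
orientation: [3.126, -0.314, -0.001]
ft_force: [0.8, 0.2, -4.8]
width: 29.4
grasp_force: 29.8
```

Call:
{"fn": "move_arm", "kwargs": {
  "steps": [
    [[0, 0, 0], 0, 1],
    [[0, 0, 0], 0, 1],
    [[0, 0, 0], 0, 1],
    [[0, 0, 0], 0, 1],
    [[0, 0, 0], 0, 1],
    [[0, 0, 0], 0, 1],
    [[0, 0, 0], 0, 1],
    [[0, 0, 0], 0, 1]
  ]
}}

```text
t: 23.72
ee_pos: [537.9, 249.1, 197.0]
orientation: [-3.126, 0.317, -0.0]
ft_force: [-0.5, 0.3, -5.4]
width: 29.6
grasp_force: 29.8
```

```bash
python3 - <<'E'
from h import *
for i in range(2):
    t=cams.get_image(["top","side"][i%2])
    o=ctrl.get_obs();print(o["t"],o["ee_pos"].round(1),o["orientation"],o["ft_force"].round(2),o["width"],o["qpos"][5])
cv2.imwrite("pics/end.png",t["image"][:,:,::-1])
E
```

```text
23.7667 [537.9 249.2 196.9] [-3.12553703e+00  3.16657819e-01 -1.43230388e-04] [ 0.05 -0.64 -5.58] 29.606938858119126 2.186463022226075
23.8167 [537.9 249.2 196.9] [-3.12554500e+00  3.16528368e-01 -1.10070221e-04] [ 0.23  0.02 -4.94] 29.314457147304147 2.1864507653558967
```

View pics/end.png

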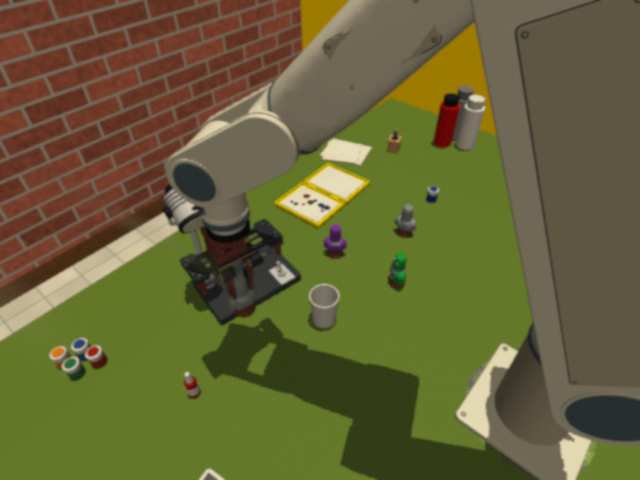

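The bust hangs upright at about (241,295), matching the spot's predicted pixel (241,298). The resin bust stands at (406,220), and the switch and paint things look undisturbed.

```bash
python3 -c "
from h import *
print(ctrl.close_job())"
```

```text
the job is handed in; nothing more can be done
None
```

I switched the lamp on, weighed both busts, and handed the job in at about 24 s. The arm is holding the heavier bust (about 5.3 N, the one nearer the middle) upright and still in the light spot, and the resin bust (about 1 N) stands upright where it was.

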